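# Candle row and lantern over its base plate

### The job

Finish this display for the sale: set the two loose pillar candles upright on the free felt spots of the stand, in one neat row with the candle that already stands there, and let go of them. Then lift the lantern out of the carton, carry it over everything without bumping the stand, the candles or the other goods, and stop with it hovering upright about 15 mm above its square base plate, centred and square with it and not touching, so that a colleague can slip adhesive pads underneath. Finish holding it still there in the gripper, and leave the jar and the small wooden trees in the carton and on the stand where they are.

Things in the scene. Friction and masses are not known exactly. Their poses are not given: they have to be found in the camera images.
- stand: Fixed pale-wood stand, two steps, 230 mm wide. Origin at table height below the riser between the steps, midway across; x points from the low front step (robot side) to the back step, y along the row. Front step: x -125 to 0 mm, 30 mm high. Back step: x 0 to 115 mm, 60 mm high, with 10 mm thick side cheeks at its left and right edges up to 115 mm above the table, 210 mm apart.
- place1 (a point): Centre of a round grey felt spot (54 mm across, flat) on top of the front step, 30 mm above the table; one of three in a straight row 70 mm apart along the stand's y axis: the left end (+y); candle_a stands on it.
- place2 (a point): Centre of a round grey felt spot (54 mm across, flat) on top of the front step, 30 mm above the table; one of three in a straight row 70 mm apart along the stand's y axis: the middle; free at the start.
- place3 (a point): Centre of a round grey felt spot (54 mm across, flat) on top of the front step, 30 mm above the table; one of three in a straight row 70 mm apart along the stand's y axis: the right end (-y); free at the start.
- plate (a point): Centre of the top face of the lantern's square dark-wood base plate (76 x 76 x 8 mm, fixed on the back step, sides parallel to the stand's x and y axes); 68 mm above the table. Axes as the stand's.
- candle_a_mid (a point): Plain white upright pillar candle, rigid, 50 mm in diameter, 80 mm tall, about 0.14 kg; the point is its centre, 40 mm above its underside. This one already stands on the left felt spot of the stand and stays there.
- candle_b_mid (a point): Plain white upright pillar candle, rigid, 50 mm in diameter, 80 mm tall, about 0.14 kg; the point is its centre, 40 mm above its underside. Stands loose on the table between stand and carton. Room for fingers is to its left and right (y), other things stand before and behind it (x).
- candle_c_mid (a point): Plain white upright pillar candle, rigid, 50 mm in diameter, 80 mm tall, about 0.14 kg; the point is its centre, 40 mm above its underside. As candle_b; the two are alike and may go on either free spot.
- carton: Fixed open cardboard carton on the table, origin under its centre; 220 x 220 mm outside, walls 5 mm thick and 90 mm high, floor 5 mm thick; three flaps folded outwards and down. The lantern stands in it.
- lantern_mid (a point): Square lantern, rigid, about 0.35 kg, upright in the carton; the point is its centre, 72.5 mm above its underside, axes parallel to its sides, z up. Base and roof 64 x 64 mm, roof top 100 mm above the underside; on the roof a square wooden grip block 28 x 28 mm, 45 mm tall (100 to 145 mm above the underside, its centre 50 mm above this point), to be gripped from above on opposite sides.
- jar_mid (a point): Bystander: squat glass jar with steel lid, 70 mm in diameter, 60 mm tall, on the table among the candles; point at half height.
- tree_s_mid (a point): Bystander: small cone-shaped wooden tree, 30 mm across, 60 mm tall, on the stand's back step left of the base plate; point at half height.
- tree_c_mid (a point): Bystander: cone-shaped wooden tree, 28 mm across, 50 mm tall, in the carton at the wall farthest from the robot; point at half height.
Not all that is in view belongs to the job. Leave any blue or turquoise look-alike of the part that bears candle_c_mid alone.

How it is judged:
By the outcome, as a careful person would: the job done as asked, in the order asked, and still so for the second after the job is handed in, while the arm keeps its last pose, push and grip.
It also fails if it takes over 72 s, if anything falls off the work surface, if the arm or the gripper's body presses on something with over 40 N, if the wrist force passes 120 N, or if a joint passes its speed limit or range.

### The arm

A 6-joint arm with a two-finger parallel gripper is mounted at the origin on the work surface. World frame = base frame: x ahead of the robot, y to its left, z up, the work surface at z = 0. Lengths are in m, angles in rad, forces in N, time in s.
With the tool pointing down it reaches from about 0.325 to 0.85 m from the base axis. Payload 4.4 kg.
Tool frame: the origin (TCP) lies between the finger pads; the fingertips stand 14 mm ahead of it and the grasp point (between the pads) lies 5 mm behind it (robot.tips_ahead is the z of the fingertips in the tool frame, in m); z points along the fingers, y is the direction in which the jaws open and shut (so a half turn about z gives the same grasp; the last joint's range is limited). The gripper opens to 94 mm and grips with 3 to 60 N. Pads are 16 mm wide; open, the fingers measure 119 mm over their backs; the gripper's body (75 mm by 177 mm) begins 78 mm behind the grasp point.
Start: joints at [1.137, 0.207, 1.542, -0, 1.393, -0.15], TCP at [0.16, 0.552, 0.219] pointing down, gripper open.
Joint ranges: [-2.73, 2.73], [-0.86, 2.22], [0.23, 2.46], [-1.11, 4.25], [0.08, 2.63], [-2.82, 2.82]. Speed limits (rad/s): [2.79, 2.79, 3.14, 3.14, 3.14, 3.14].

### API

Orientations are given as a 3x3 rotation matrix whose columns are the frame's x, y, z axes.
In Python, from cell import robot gives the robot as it stands. The module is installed in compiled form; this text tells all that it offers.
- The arm moves only by the shell command python3 -m handwheel 'ROWS' [OPENING] [FORCE]. ROWS is JSON, a list of rows, each a list of 2 entries, a list of its own where there are three numbers: the shift along the world's x, y, z in m, then the turn, a rotation vector about the world's x, y, z in rad. In form: [[[tx, ty, tz], [wx, wy, wz]], ...]. A call has exactly 10 rows; each row shifts and turns the commanded pose from where the row before left it; what a row does not reach is not made up. A row lasts 1/10 s, in which the tool goes at most 50 mm and 8.59 degrees, less where a joint would pass 70% of its speed; a pose out of reach is approached as far as the arm can. A call is refused whole if a number of a shift passes 0.05 or a number of a turn 0.15, either way. A call with a gripper value outside its range is refused whole. OPENING is the finger opening in m, from 0 to 0.094, set as the call begins (- or left out, the last holds). The fingers move at their own pace and stop on an object; FORCE is the grip in N (left out, the last holds). Time passes only in rows, so rows that do not move let the fingers close, or fill a call up. It gives the time, the measured TCP pose, the force and the opening at its end, in the units of the state.
- robot.observe(): the state, without advancing time (a new reading comes with each control period).
- robot.capture(name): name is "scene" or "side" or "wrist"; returns the picture (400x640x3 uint8, red, green, blue); there is no depth.
- robot.calibration(name): a dict with "fx", "fy", "cx", "cy" (pixels), "k1" (the pictures are not rectified: a ray, as slopes to the right and down, at radius r is drawn at 1 + k1 r^2 times it, then the intrinsics apply), "cam_to_world" (4x4, takes a point from camera to world coordinates); the wrist camera has in their place "T_tool_cam" (4x4, takes a point from camera to tool coordinates, whose origin is the TCP and whose axes are the flange's). Camera axes: x right, y up, looking along -z (the intrinsics and any distortion apply to the point x, -y, -z); pixel columns grow to the right and rows downward; lengths in m; the calibration is good to about 2 mm. A picture is of the moment at which its call begins: read the wrist's pose just before it. calibration takes no time and is no camera call.
- robot.job_done(): hands the job in, once; it reports no verdict.
Trained networks look in the newest picture that a camera, given by its name, has taken for a name from the list of things; names that differ only in an ending like _2 or _b are one class to them, and where a whole thing is asked for, a point or a joint stands for the part that bears it (a point fixed in the world has none). Each returns a list of dicts, best first, with "conf" (0 to 1); they miss things now and then, are a little off and sometimes report something else, mostly with a low value. They report only what shows in the picture. A call takes as long as a camera call. They do not tell look-alikes from the thing itself.
- robot.spot_in(camera, target): "box" ([centre column, centre row, width, height] in pixels, round what is visible of it).
- robot.landmark_of(camera, target): "point" ([column, row] in pixels: a listed point, or the origin of a listed thing).
The state is a dict: "time_s": time; "q": joint angles; "qvel": joint speeds; "joint_torque": joint torques, N m; "tool_pos": TCP position; "ee_rot": TCP orientation; "force": force on the tool from outside, world axes, zero at the start; "ft_torque": the same for the moment, N m; "opening": finger opening in m.
Only numpy, scipy, OpenCV 4.12 (cv2) and the standard library are available. Lean on these libraries where they do the work, as an engineer would, in place of code of your own. Each camera call takes 0.05 s, during which the arm holds its last target.

## Working session

There is one attempt and no reset: what is moved stays moved. The work goes in short steps, Python scripts to look and compute and a shell command to move; the robot and the scene stay as the last step left them, time stands still between calls to the robot, and variables do not carry over. Pictures are saved under pics/ and viewed, and the job is handed in when it is done.

```bash
mkdir -p pics; ls; python3 - <<'E'
from cell import robot
import cv2
s=robot.observe();print(s)
for n in("scene","side","wrist"):
    cv2.imwrite(f"pics/{n}0.png",robot.capture(n)[:,:,::-1]); print(n,robot.calibration(n))
E
```

```text
pics
{'time_s': 0.0, 'q': array([ 1.13747071e+00,  2.07425563e-01,  1.54293000e+00, -5.77931352e-06,
        1.39349381e+00, -1.50435746e-01]), 'qvel': array([ 0.00054007, -0.00129277,  0.00106938,  0.00041631,  0.00169503,
        0.00108213]), 'joint_torque': array([-3.13804526e-05, -3.70872796e+01, -2.81420231e+01,  6.97576907e-02,
        3.60406260e-02, -1.48607910e-04]), 'tool_pos': array([0.16015172, 0.55144677, 0.21829899]), 'ee_rot': array([[-9.60252925e-01,  2.79129777e-01, -9.42412710e-04],
       [ 2.79131169e-01,  9.60250793e-01, -2.05052644e-03],
       [ 3.32589565e-04, -2.23208078e-03, -9.99997454e-01]]), 'force': array([-0.52282534,  0.16472514,  0.25845426]), 'ft_torque': array([0.00474426, 0.04276592, 0.048771  ]), 'opening': 0.09407662250021899}
scene {'fx': 480.1213316990062, 'fy': 480.1213316990062, 'cx': 319.692278510545, 'cy': 196.97082576088255, 'k1': -0.13937984767346123, 'cam_to_world': array([[-0.57429482, -0.57494365,  0.58277376,  1.28101587],
       [ 0.81857067, -0.41311332,  0.39909829,  0.502161  ],
       [ 0.01129258,  0.70624159,  0.70788085,  0.9
[... 267 characters left out ...]
8549,  0.17353566],
       [-0.44194868,  0.47242348, -0.76255978, -0.82002033],
       [-0.00867073,  0.8477947 ,  0.53025368,  0.63025667],
       [ 0.        ,  0.        ,  0.        ,  1.        ]])}
wrist {'fx': 353.69895222945144, 'fy': 353.69895222945144, 'cx': 319.51250675160543, 'cy': 202.98556512433777, 'k1': -0.025758804165124275, 'T_tool_cam': array([[-5.98310156e-04,  9.70222403e-01,  2.42215051e-01,
         6.98436782e-02],
       [ 9.99999801e-01,  6.29249670e-04, -5.03770916e-05,
         4.83091281e-04],
       [-2.01290723e-04,  2.42214972e-01, -9.70222586e-01,
        -1.65047847e-01],
       [ 0.00000000e+00,  0.00000000e+00,  0.00000000e+00,
         1.00000000e+00]])}
```

View pics/scene0.png

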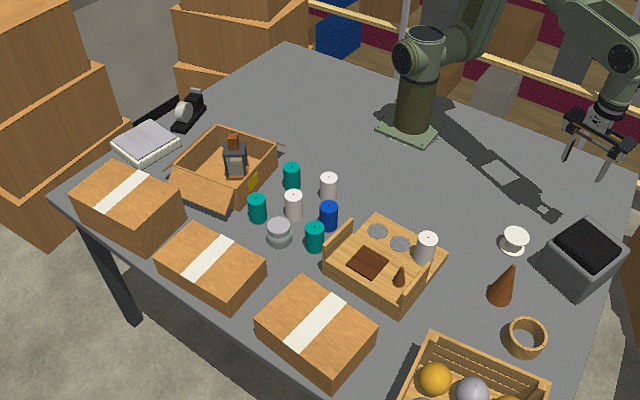

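View pics/side0.png

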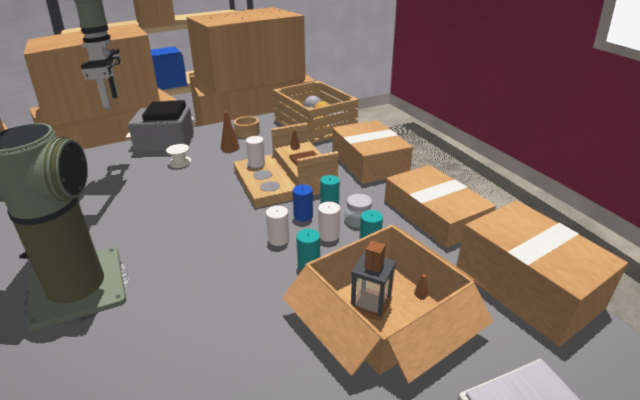

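View pics/wrist0.png

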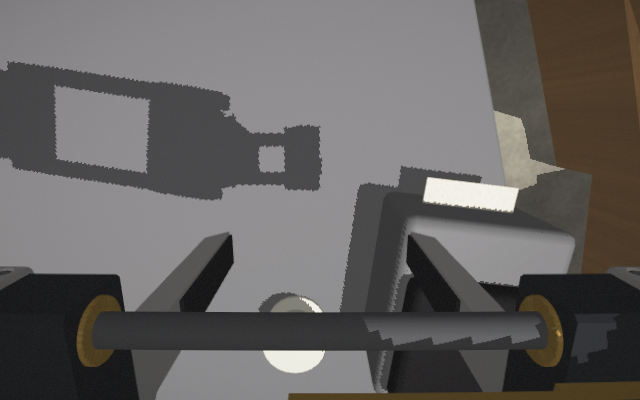

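The scene view shows two loose white candles at about (328,185) and (293,204). Candle_a is at (427,246), and the teal and blue look-alikes are at (291,175), (257,208), (315,237) and (328,215). Next I'll triangulate them using the networks on both fixed cameras.

```bash
cat > h.py <<'E'
import numpy as np, cv2
from cell import robot
def cal(n):
    c=robot.calibration(n); T=c.get("cam_to_world")
    if T is None:
        s=robot.observe(); W=np.eye(4); W[:3,:3]=s["ee_rot"]; W[:3,3]=s["tool_pos"]; T=W@c["T_tool_cam"]
    K=np.array([[c["fx"],0,c["cx"]],[0,c["fy"],c["cy"]],[0,0,1]]); return K,c["k1"],T
def ray(n,p,C=None):
    K,k,T=C or cal(n); d=np.array([k,0,0,0,0.])
    # own fixed-point undistort
    v=np.array([(p[0]-K[0,2])/K[0,0],(p[1]-K[1,2])/K[1,1]]); u=v.copy()
    for _ in range(30): u=v/(1+k*(u@u))
    r=T[:3,:3]@np.array([u[0],-u[1],-1]); return T[:3,3],r/np.linalg.norm(r)
def tri(rs):
    A=np.zeros((3,3));b=np.zeros(3)
    for o,d in rs:
        P=np.eye(3)-np.outer(d,d);A+=P;b+=P@o
    x=np.linalg.solve(A,b); return x,[np.linalg.norm((np.eye(3)-np.outer(d,d))@(x-o))*1e3 for o,d in rs]
def atz(n,p,z,C=None):
    o,d=ray(n,p,C); return o+d*(z-o[2])/d[2]
def proj(n,X,C=None):
    K,k,T=C or cal(n); c=T[:3,:3].T@(np.array(X)-T[:3,3]); u=np.array([c[0],-c[1]])/-c[2]; u=u*(1+k*(u@u)); return [K[0,0]*u[0]+K[0,2],K[1,1]*u[1]+K[1,2]]
E
python3 - <<'E'
from h import *
for n in("scene","side"):
    for t in ["candle_b_mid","stand","plate","place1","place2","place3","carton","lantern_mid","jar_mid","tree_s_mid","tree_c_mid"]:
        r=robot.landmark_of(n,t); print(n,t,[(np.round(a["point"],1).tolist(),round(a["conf"],2)) for a in r[:9]])
print(robot.observe()["time_s"])
for n,x0,y0,w,h,f in(("scene",230,150,220,180,3.5),("side",220,110,260,200,3)):
    I=cv2.imread(f"pics/{n}0.png")[y0:y0+h,x0:x0+w]; cv2.imwrite(f"pics/{n}0c.png",cv2.resize(I,None,fx=f,fy=f,interpolation=cv2.INTER_CUBIC)[:600,:800])
E
```

```text
scene candle_b_mid [([331.6, 189.0], 0.79)]
scene stand [([381.6, 270.4], 0.89)]
scene plate [([363.7, 263.9], 0.73)]
scene place1 [([398.3, 241.5], 0.79), ([426.3, 254.4], 0.77), ([376.1, 235.5], 0.59)]
scene place2 [([398.3, 241.5], 0.79), ([426.3, 254.4], 0.77), ([376.1, 235.5], 0.59)]
scene place3 [([398.3, 241.5], 0.79), ([426.3, 254.4], 0.77), ([376.1, 235.5], 0.59)]
scene carton [([228.6, 177.1], 0.81), ([237.9, 156.1], 0.29)]
scene lantern_mid [([239.4, 152.1], 0.73)]
scene jar_mid [([273.9, 232.3], 0.83)]
scene tree_s_mid [([402.7, 276.2], 0.66)]
scene tree_c_mid [([424.0, 255.9], 0.47)]
side candle_b_mid [([279.7, 225.0], 0.79)]
side stand [([281.4, 179.1], 0.87), ([303.3, 158.5], 0.17)]
side plate [([303.8, 156.6], 0.95), ([373.7, 277.5], 0.32)]
side place1 [([267.1, 184.7], 0.87), ([256.5, 163.2], 0.81), ([264.5, 173.8], 0.59)]
side place2 [([267.1, 184.7], 0.87), ([256.5, 163.2], 0.81), ([264.5, 173.8], 0.59)]
side place3 [([267.1, 184.7], 0.87), ([256.5, 163.2], 0.81), ([264.5, 173.8], 0.59)]
side carton [([383.5, 307.7], 0.93)]
side lantern_mid [([372.6, 277.2], 0.6)]
side jar_mid [([355.0, 209.7], 0.56)]
side tree_s_mid [([295.9, 138.3], 0.65)]
side tree_c_mid [([424.6, 284.8], 0.76), ([333.0, 225.0], 0.18)]
1.25
```

View pics/scene0c.png

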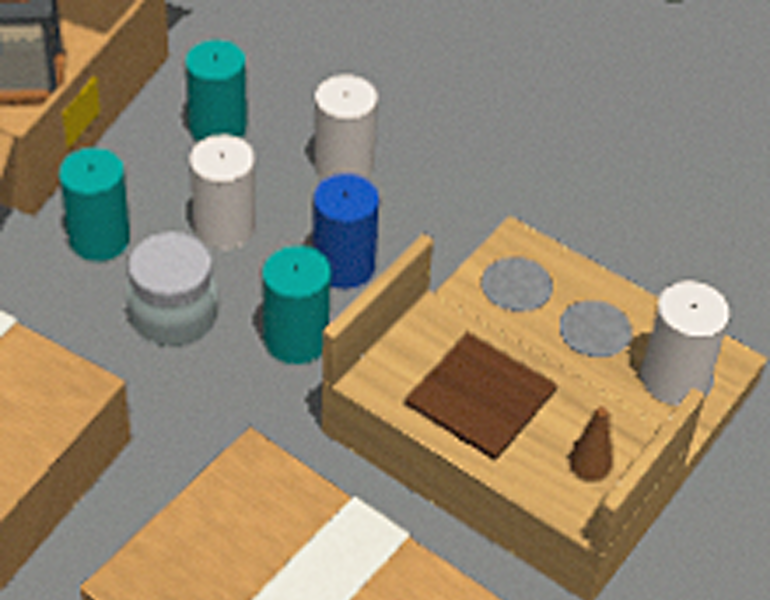

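View pics/side0c.png

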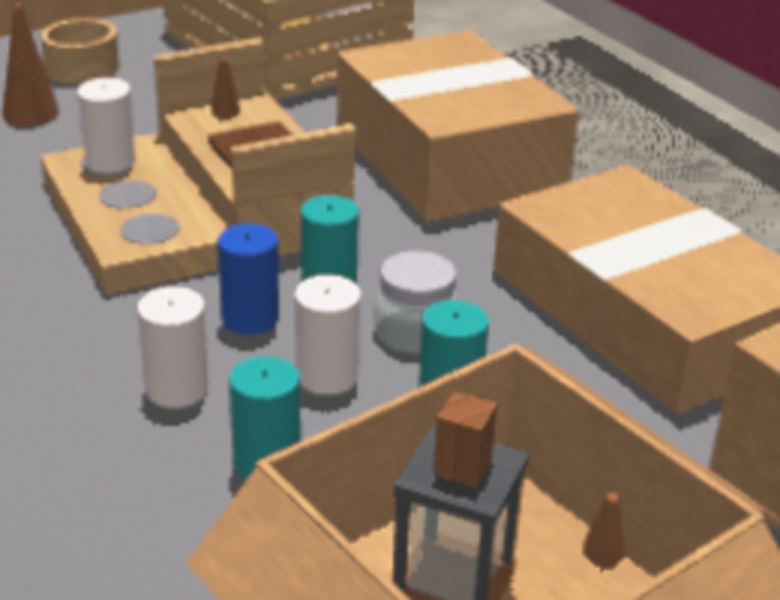

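```bash
python3 - <<'E'
from h import *
S=lambda x,y:(230+(x+.5)/3.5-.5,150+(y+.5)/3.5-.5); D=lambda x,y:(220+(x+.5)/3-.5,110+(y+.5)/3-.5)
P={"c1top":(S(345,94),D(171,303)),"c2top":(S(222,156),D(327,292)),"a":(S(693,306),D(103,88)),"f2":(S(596,327),D(128,194)),"f3":(S(516,284),D(150,229)),"jartop":(S(170,260),D(418,270)),
"blue":(S(345,194),D(248,238)),"teal_stand":(S(296,268),D(330,208)),"teal_r":(S(215,57),D(264,374)),"teal_far":(S(91,168),D(455,316)),
"lant_mid":((239.4,152.1),(372.6,277.2)),"plate_net":((363.7,263.9),(303.8,156.6)),"carton":((228.6,177.1),(383.5,307.7)),"treesTip":(S(602,410),D(224,62)),"standcornerFR":(S(512,217),D(107,292))}
for k,(a,b) in P.items():
    x,e=tri([ray("scene",a),ray("side",b)]); print(k,np.round(x,4),np.round(e,1))
for i,c in enumerate([(467,334),(555,385),(495,458),(407,402)]): print("plate corner",np.round(atz("scene",S(*c),.068),4))
for n in("scene",):
    I=cv2.imread("pics/scene0.png")[110:240,150:330]; cv2.imwrite("pics/cart.png",cv2.resize(I,None,fx=4.4,fy=4.4,interpolation=cv2.INTER_CUBIC))
E
```

```text
c1top [ 0.4508 -0.0378  0.0808] [0.7 0.7]
c2top [ 0.5635 -0.0757  0.0795] [0.5 0.5]
a [0.515  0.2965 0.11  ] [0.5 0.5]
f2 [0.5079 0.2269 0.0305] [0.6 0.6]
f3 [0.5041 0.1568 0.0294] [0.3 0.3]
jartop [ 0.6581 -0.0533  0.0598] [0.1 0.1]
blue [0.5425 0.0243 0.0801] [0.3 0.3]
teal_stand [0.6248 0.0376 0.0803] [0.1 0.1]
teal_r [ 0.4758 -0.1496  0.0804] [0.7 0.7]
teal_far [ 0.6329 -0.1487  0.0802] [0.7 0.7]
lant_mid [ 0.5216 -0.3168  0.0796] [6.8 6.8]
plate_net [0.635  0.2002 0.0655] [8.3 8.3]
carton [ 0.5533 -0.3326 -0.0032] [2.1 2.1]
treesTip [0.6367 0.288  0.1164] [0.9 0.9]
standcornerFR [0.4383 0.1096 0.0121] [6.7 6.7]
plate corner [0.5964 0.1658 0.068 ]
plate corner [0.5998 0.2394 0.068 ]
plate corner [0.6764 0.2369 0.068 ]
plate corner [0.6713 0.1637 0.068 ]
```

View pics/cart.png

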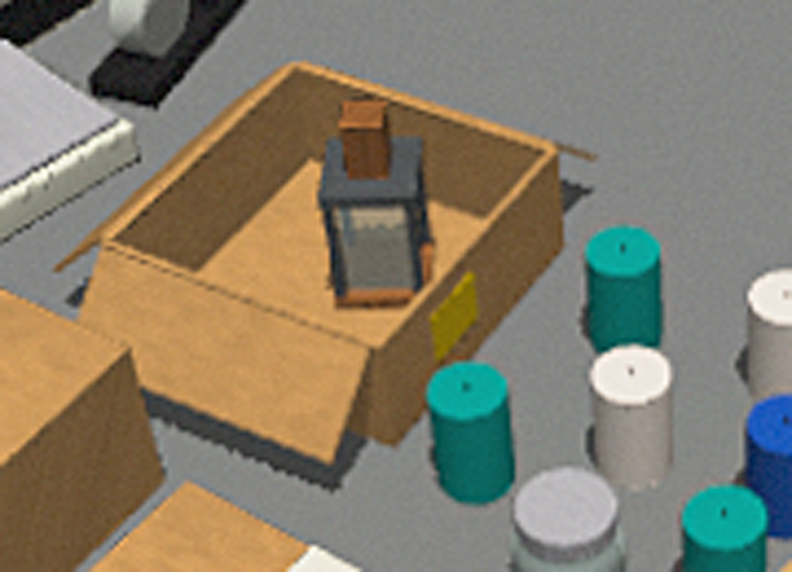

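Both loose white candles, c1 at (0.451,-0.038) and c2 at (0.564,-0.076), triangulate to a top height of 0.080, as they must. The crops confirm they are the only loose white ones; the others are teal or blue. I'll move the wrist camera over the middle of the scene to refine.

```bash
python3 -m handwheel '[[[0.026,-0.034,0.012],[0,0,0.03]],[[0.026,-0.034,0.012],[0,0,0.03]],[[0.026,-0.034,0.012],[0,0,0.03]],[[0.026,-0.034,0.012],[0,0,0.03]],[[0.026,-0.034,0.012],[0,0,0.03]],[[0.026,-0.034,0.012],[0,0,0.03]],[[0.026,-0.034,0.008],[0,0,0.03]],[[0.026,-0.034,0],[0,0,0.03]],[[0.026,-0.034,0],[0,0,0.03]],[[0.026,-0.034,0],[0,0,0.013]]]'
python3 -m handwheel '[[[0.026,-0.034,0],[0,0,0]],[[0.026,-0.034,0],[0,0,0]],[[0.026,-0.034,0],[0,0,0]],[[0.026,-0.034,0],[0,0,0]],[[0,0,0],[0,0,0]],[[0,0,0],[0,0,0]],[[0,0,0],[0,0,0]],[[0,0,0],[0,0,0]],[[0,0,0],[0,0,0]],[[0,0,0],[0,0,0]]]'
python3 - <<'E'
from h import *
K,k,T=cal("wrist"); np.save("T1.npy",T); cv2.imwrite("pics/w1.png",robot.capture("wrist")[:,:,::-1])
E
```

```text
time_s: 2.25
tool_pos: [0.4214, 0.2107, 0.2999]
ee_rot: [[-1.0, -0.001, 0.001], [-0.001, 1.0, 0.0], [-0.001, 0.0, -1.0]]
force: [0.4, 1.3, 0.4]
opening: 0.0939
time_s: 3.25
tool_pos: [0.5241, 0.077, 0.2997]
ee_rot: [[-1.0, -0.002, 0.0], [-0.002, 1.0, 0.0], [-0.0, 0.0, -1.0]]
force: [-0.3, -0.7, -0.2]
opening: 0.0942
```

View pics/w1.png

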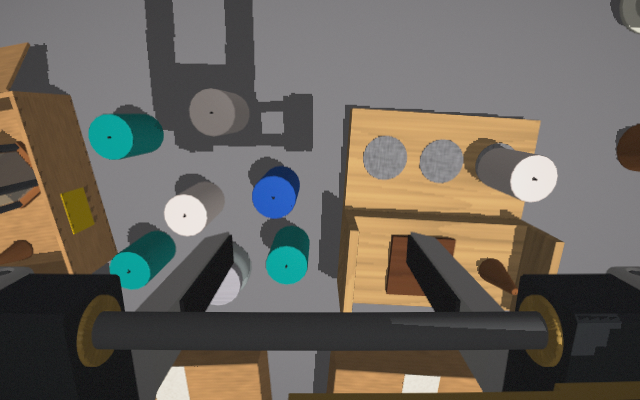

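The wrist view shows c1's top at (211,112), in the arm's shadow, and c2's at (184,215). Candle_a is at (534,179), the free felts are at (385,158) and (441,161), and the dark plate is partly hidden by a finger at about (420,265).

```bash
python3 - <<'E'
from h import *
T=np.load("T1.npy"); K,k,_=cal("wrist"); C=(K,k,T)
P={"c1":(211.3,112.3,.08,(328.2,176.5),(276.7,210.7)),"c2":(184,215,.08,(293,194.2),(328.7,207)),"a":(534.3,179.3,.11,(427.6,237.1),(254,139)),
"f2":(441,161,.03,(400,243.1),(262.3,174.3)),"f3":(384.7,157.6,.03,(377.1,230.8),(269.7,186))}
for n,(u,v,z,s,d) in P.items():
    w=atz("wrist",(u,v),z,C); x,e=tri([ray("wrist",(u,v),C),ray("scene",s),ray("side",d)]); print(n,np.round(w,4),np.round(x,4),np.round(e,1))
# felt blobs
I=cv2.imread("pics/w1.png");H=cv2.cvtColor(I,cv2.COLOR_BGR2HSV)
m=(H[...,1]<60).astype(np.uint8); m[:, :350]=0;m[:,470:]=0;m[:125]=0;m[190:]=0
n,l,st,ce=cv2.connectedComponentsWithStats(m)
for i in range(1,n):
    if st[i,4]>200: print(st[i],ce[i],np.round(atz("wrist",ce[i],.03,C),4))
B=I[90:310,330:570]; cv2.imwrite("pics/w1c.png",cv2.resize(B,None,fx=2.7,fy=2.7,interpolation=cv2.INTER_CUBIC))
E
```

```text
c1 [ 0.4518 -0.0371  0.08  ] [ 0.4513 -0.0373  0.0807] [0.7 0.8 0.9]
c2 [ 0.5648 -0.0763  0.08  ] [ 0.564  -0.0759  0.0799] [0.8 0.3 1. ]
a [0.5177 0.2979 0.11  ] [0.5162 0.297  0.1105] [1.5 0.6 1.6]
f2 [0.5095 0.2274 0.03  ] [0.5085 0.2272 0.0308] [0.9 0.9 0.6]
f3 [0.5055 0.1575 0.03  ] [0.5048 0.1573 0.0296] [0.8 0.4 0.7]
[ 363  136   44   44 1502] [384.59986684 157.29826897] [0.5051 0.1574 0.03  ]
[ 420  140   44   43 1485] [441.05454545 160.73737374] [0.5091 0.2274 0.03  ]
```

View pics/w1c.png

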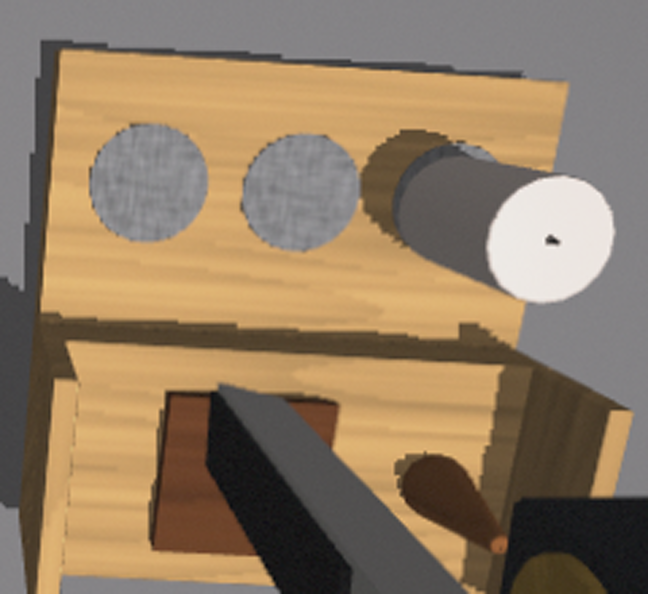

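Measurements agree to about 1 mm, and heights match. Going to c1 first.

```bash
python3 -m handwheel '[[[-0.018,-0.0285,-0.02],[0,0,0]],[[-0.018,-0.0285,-0.02],[0,0,0]],[[-0.018,-0.0285,-0.02],[0,0,0]],[[-0.0185,-0.0285,-0.02],[0,0,0]],[[0,0,-0.03],[0,0,0]],[[0,0,-0.03],[0,0,0]],[[0,0,-0.03],[0,0,0]],[[0,0,0],[0,0,0]],[[0,0,0],[0,0,0]],[[0,0,0],[0,0,0]]]' 0.08 20
python3 - <<'E'
from h import *
s=robot.observe(); print(s["tool_pos"],s["opening"],s["q"])
cv2.imwrite("pics/w2.png",robot.capture("wrist")[:,:,::-1])
E
```

```text
time_s: 4.3
tool_pos: [0.4535, -0.0381, 0.1313]
ee_rot: [[-1.0, -0.001, 0.003], [-0.001, 1.0, -0.001], [-0.003, -0.001, -1.0]]
force: [0.6, 0.1, 0.4]
opening: 0.08
[ 0.45353924 -0.03809777  0.13134593] 0.07998126013282668 [-2.74333705e-01  4.43184744e-02  1.91905618e+00 -2.25193996e-05
  1.17471358e+00 -1.84575789e+00]
```

View pics/w2.png

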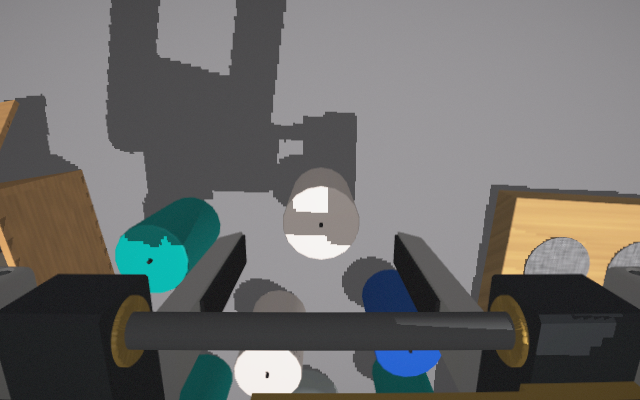

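```bash
python3 - <<'E'
from h import *
C=cal("wrist")
print(atz("wrist",(320.7,225),.08,C)); print(robot.observe()["tool_pos"])
E
```

```text
[ 0.45277984 -0.03699961  0.08      ]
[ 0.45368186 -0.03812434  0.1314913 ]
```

```bash
python3 -m handwheel '[[[-0.001,0.001,-0.02],[0,0,0]],[[0,0,-0.025],[0,0,0]],[[0,0,-0.025],[0,0,0]],[[0,0,-0.0165],[0,0,0]],[[0,0,0],[0,0,0]],[[0,0,0],[0,0,0]],[[0,0,0],[0,0,0]],[[0,0,0],[0,0,0]],[[0,0,0],[0,0,0]],[[0,0,0],[0,0,0]]]' 0.08 20
python3 -m handwheel '[[[0,0,0],[0,0,0]],[[0,0,0],[0,0,0]],[[0,0,0],[0,0,0]],[[0,0,0],[0,0,0]],[[0,0,0],[0,0,0]],[[0,0,0.02],[0,0,0]],[[0,0,0.04],[0,0,0]],[[0,0,0.04],[0,0,0]],[[0,0,0.035],[0,0,0]],[[0,0,0],[0,0,0]]]' 0.044 20
```

```text
time_s: 5.35
tool_pos: [0.4514, -0.0369, 0.0435]
ee_rot: [[-1.0, -0.0, 0.001], [-0.0, 1.0, -0.0], [-0.001, -0.0, -1.0]]
force: [0.0, 0.4, 0.7]
opening: 0.0803
time_s: 6.35
tool_pos: [0.4548, -0.0378, 0.1831]
ee_rot: [[-1.0, -0.0, 0.011], [-0.0, 1.0, -0.003], [-0.011, -0.003, -1.0]]
force: [0.3, -0.2, -2.6]
opening: 0.05
```

```bash
python3 -m handwheel '[[[0.005,0.026,0],[0,0,-0.15]],[[0.006,0.026,0],[0,0,-0.15]],[[0.006,0.026,0],[0,0,-0.15]],[[0.006,0.026,0],[0,0,-0.15]],[[0.006,0.026,0],[0,0,-0.15]],[[0.006,0.026,0],[0,0,-0.15]],[[0.006,0.026,0],[0,0,-0.15]],[[0.006,0.026,0],[0,0,-0.15]],[[0.006,0.026,0],[0,0,-0.15]],[[0.0055,0.03,0],[0,0,-0.15]]]'
python3 -m handwheel '[[[0,0,-0.01],[0,0,0]],[[0,0,-0.02],[0,0,0]],[[0,0,-0.02],[0,0,0]],[[0,0,0],[0,0,0]],[[0,0,0],[0,0,0]],[[0,0,0],[0,0,0]],[[0,0,0],[0,0,0]],[[0,0,0],[0,0,0]],[[0,0,0],[0,0,0]],[[0,0,0],[0,0,0]]]'
python3 - <<'E'
from h import *
s=robot.observe();print(s["tool_pos"],s["q"])
K,k,T=cal("wrist"); np.save("T3.npy",T)
for n in("wrist","scene","side"):cv2.imwrite(f"pics/{n}3.png",robot.capture(n)[:,:,::-1])
a=cv2.imread("pics/scene3.png")[170:320,300:470];b=cv2.imread("pics/side3.png")[90:240,200:370]
cv2.imwrite("pics/m3.png",cv2.resize(np.hstack([a,b]),None,fx=2.35,fy=2.35))
E
```

```text
time_s: 7.35
tool_pos: [0.5082, 0.2276, 0.1753]
ee_rot: [[-0.064, 0.998, -0.004], [0.998, 0.064, -0.001], [-0.001, -0.004, -1.0]]
force: [0.5, 0.6, -2.7]
opening: 0.0499
time_s: 8.35
tool_pos: [0.5097, 0.2272, 0.1284]
ee_rot: [[-0.071, 0.997, 0.001], [0.997, 0.071, 0.0], [0.0, 0.001, -1.0]]
force: [-0.8, 0.3, -1.6]
opening: 0.0498
[0.50967667 0.22720221 0.12835662] [ 2.64248654e-01  2.61958734e-01  1.67326748e+00 -1.18747774e-05
  1.20562468e+00  1.93181288e-01]
```

View pics/wrist3.png

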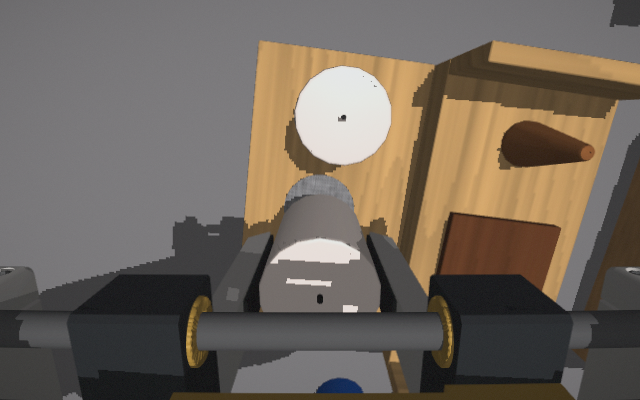

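View pics/m3.png

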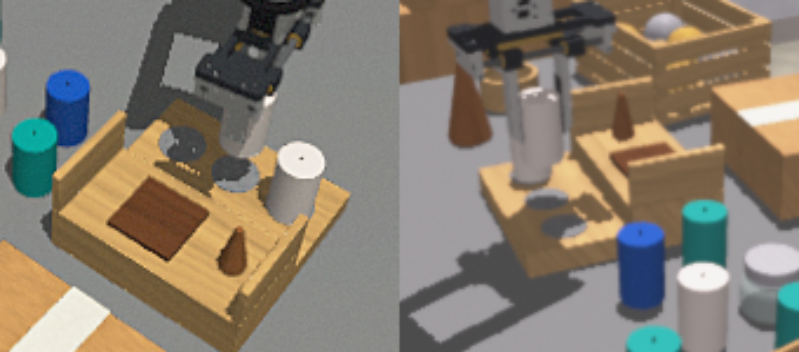

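```bash
python3 - <<'E'
from h import *
K,k,_=cal("wrist");C=(K,k,np.load("T3.npy"))
print("held",atz("wrist",(320,298),.165,C),"a",atz("wrist",(342.5,118),.11,C))
S=lambda x,y:(300+(x+.5)/2.35-.5,170+(y+.5)/2.35-.5)
print([np.round(atz("scene",S(*p),.068),4) for p in[(145,178),(208,213),(168,258),(108,217)]])
E
```

```text
held [0.51018375 0.2262451  0.165     ] a [0.51669961 0.29674687 0.11      ]
[array([0.5998, 0.1631, 0.068 ]), array([0.6017, 0.2405, 0.068 ]), array([0.6738, 0.2357, 0.068 ]), array([0.6655, 0.1592, 0.068 ])]
```

```bash
python3 -m handwheel '[[[0,0,-0.015],[0,0,0]],[[0,0,-0.015],[0,0,0]],[[0,0,-0.012],[0,0,0]],[[0,0,-0.007],[0,0,0]],[[0,0,-0.003],[0,0,0]],[[0,0,-0.001],[0,0,0]],[[0,0,0],[0,0,0]],[[0,0,0],[0,0,0]],[[0,0,0],[0,0,0]],[[0,0,0],[0,0,0]]]'
```

```text
time_s: 9.5
tool_pos: [0.5098, 0.2273, 0.0755]
ee_rot: [[-0.071, 0.997, 0.001], [0.997, 0.071, 0.0], [0.0, 0.001, -1.0]]
force: [0.7, 0.5, -1.9]
opening: 0.0497
```

```bash
python3 -m handwheel '[[[0,0,-0.001],[0,0,0]],[[0,0,-0.001],[0,0,0]],[[0,0,0],[0,0,0]],[[0,0,0],[0,0,0]],[[0,0,0],[0,0,0]],[[0,0,0],[0,0,0]],[[0,0,0],[0,0,0]],[[0,0,0],[0,0,0]],[[0,0,0],[0,0,0]],[[0,0,0],[0,0,0]]]'
```

```text
time_s: 10.5
tool_pos: [0.5095, 0.2271, 0.073]
ee_rot: [[-0.071, 0.997, 0.0], [0.997, 0.071, -0.0], [-0.0, 0.0, -1.0]]
force: [1.0, 0.4, -1.2]
opening: 0.0497
```

```bash
python3 -m handwheel '[[[0,0,0],[0,0,0]],[[0,0,0],[0,0,0]],[[0,0,0],[0,0,0]],[[0,0,0],[0,0,0]],[[0,0,0.02],[0,0,0]],[[0,0,0.03],[0,0,0]],[[0,0,0.035],[0,0,0]],[[0,-0.01,0.035],[0,0,0.1]],[[0,-0.03,0.01],[0,0,0.14]],[[0.005,-0.03,0],[0,0,0.14]]]' 0.075 20
python3 -m handwheel '[[[0.005,-0.03,0],[0,0,0.14]],[[0.005,-0.03,0],[0,0,0.14]],[[0.005,-0.03,0],[0,0,0.14]],[[0.005,-0.03,0],[0,0,0.14]],[[0.005,-0.03,0],[0,0,0.14]],[[0.007,-0.03,0],[0,0,0.14]],[[0.009,-0.03,0],[0,0,0.14]],[[0.009,-0.023,0],[0,0,0.14]],[[0,0,0],[0,0,0]],[[0,0,0],[0,0,0]]]'
python3 - <<'E'
from h import *
s=robot.observe();print(s["tool_pos"],s["q"])
K,k,T=cal("wrist"); np.save("T4.npy",T)
for n in("wrist","scene"):cv2.imwrite(f"pics/{n}4.png",robot.capture(n)[:,:,::-1])
E
```

```text
time_s: 11.5
tool_pos: [0.516, 0.1572, 0.2063]
ee_rot: [[-0.443, 0.897, 0.006], [0.897, 0.443, 0.001], [-0.002, 0.006, -1.0]]
force: [-0.5, -0.7, -1.0]
opening: 0.0749
time_s: 12.5
tool_pos: [0.5642, -0.0759, 0.2027]
ee_rot: [[-1.0, 0.003, -0.001], [0.003, 1.0, 0.001], [0.001, 0.001, -1.0]]
force: [-0.3, -0.1, 0.3]
opening: 0.0753
[ 0.56424146 -0.07587631  0.20274663] [-2.85999585e-01  2.09024715e-01  1.57398073e+00  5.85394029e-04
  1.35938288e+00 -1.85407694e+00]
```

View pics/wrist4.png

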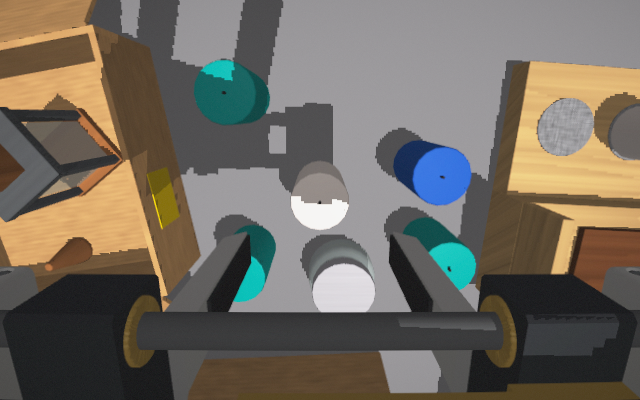

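View pics/scene4.png

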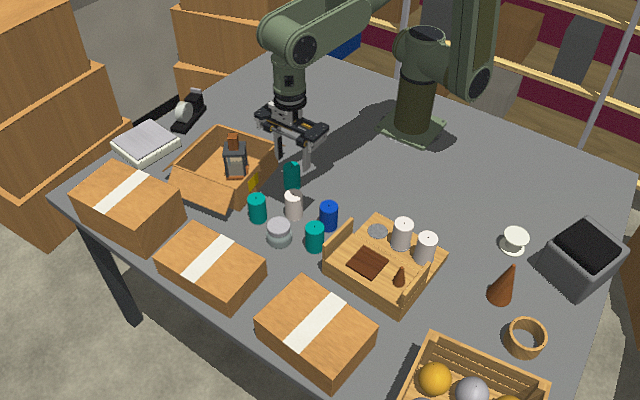

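Candle c1 stands upright on the middle spot at (403,232), next to candle_a. c2's wick is at (320,202) in the wrist view, midway between the fingers, with clear room on both sides.

```bash
python3 - <<'E'
from h import *
K,k,_=cal("wrist");C=(K,k,np.load("T4.npy"))
print("c2",atz("wrist",(320,202),.08,C))
I=cv2.imread("pics/scene4.png")[190:270,370:450];cv2.imwrite("pics/s4c.png",cv2.resize(I,None,fx=7,fy=7,interpolation=cv2.INTER_CUBIC))
E
python3 -m handwheel '[[[0,0,-0.03],[0,0,0]],[[0,0,-0.035],[0,0,0]],[[0,0,-0.035],[0,0,0]],[[0,0,-0.03],[0,0,0]],[[0,0,-0.0185],[0,0,0]],[[0,0,-0.01],[0,0,0]],[[0,0,0],[0,0,0]],[[0,0,0],[0,0,0]],[[0,0,0],[0,0,0]],[[0,0,0],[0,0,0]]]'
```

```text
c2 [ 0.56546688 -0.07494513  0.08      ]
time_s: 13.6
tool_pos: [0.5656, -0.0761, 0.0459]
ee_rot: [[-1.0, -0.0, 0.003], [-0.0, 1.0, -0.001], [-0.003, -0.001, -1.0]]
force: [-0.2, -0.4, -0.7]
opening: 0.075
```

View pics/s4c.png

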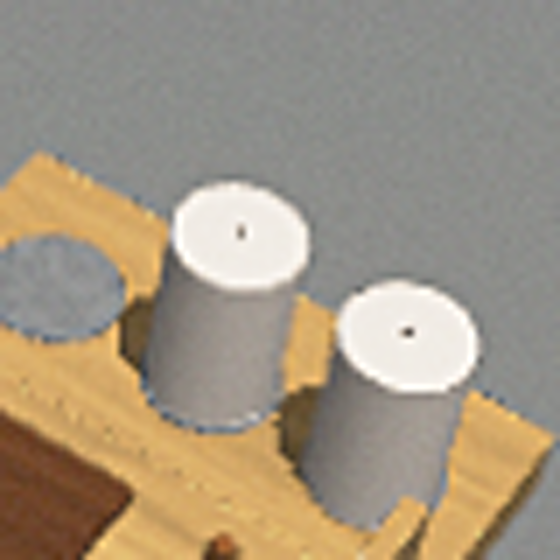

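```bash
python3 - <<'E'
from h import *
p=atz("scene",(403.9,222.85),.11);a=atz("scene",(427.9,237),.11);print(p,a)
E
python3 -m handwheel '[[[0,0,0],[0,0,0]],[[0,0,0],[0,0,0]],[[0,0,0],[0,0,0]],[[0,0,0],[0,0,0]],[[0,0,0],[0,0,0]],[[0,0,0.02],[0,0,0]],[[0,0,0.04],[0,0,0]],[[0,0,0.04],[0,0,0]],[[0,0,0.035],[0,0,0]],[[0,0,0],[0,0,0]]]' 0.044 20
```

```text
[0.50825719 0.22698468 0.11      ] [0.51507516 0.29670583 0.11      ]
time_s: 14.6
tool_pos: [0.5685, -0.077, 0.1856]
ee_rot: [[-1.0, -0.0, 0.012], [-0.0, 1.0, -0.003], [-0.012, -0.003, -1.0]]
force: [0.9, -0.3, -0.6]
opening: 0.05
```

```bash
python3 -m handwheel '[[[-0.006,0.023,0],[0,0,-0.15]],[[-0.006,0.023,0],[0,0,-0.15]],[[-0.006,0.023,0],[0,0,-0.15]],[[-0.006,0.023,0],[0,0,-0.15]],[[-0.006,0.023,0],[0,0,-0.15]],[[-0.006,0.023,0],[0,0,-0.15]],[[-0.006,0.023,0],[0,0,-0.15]],[[-0.006,0.023,0],[0,0,-0.15]],[[-0.006,0.023,0],[0,0,-0.15]],[[-0.006,0.026,0],[0,0,-0.15]]]'
python3 -m handwheel '[[[0,0,-0.01],[0,0,0]],[[0,0,-0.02],[0,0,0]],[[0,0,-0.02],[0,0,0]],[[0,0,0],[0,0,0]],[[0,0,0],[0,0,0]],[[0,0,0],[0,0,0]],[[0,0,0],[0,0,0]],[[0,0,0],[0,0,0]],[[0,0,0],[0,0,0]],[[0,0,0],[0,0,0]]]'
python3 - <<'E'
from h import *
s=robot.observe();print(s["tool_pos"])
K,k,T=cal("wrist"); np.save("T5.npy",T)
for n in("wrist","side"):cv2.imwrite(f"pics/{n}5.png",robot.capture(n)[:,:,::-1])
E
```

```text
time_s: 15.6
tool_pos: [0.5029, 0.1577, 0.1774]
ee_rot: [[-0.064, 0.998, -0.003], [0.998, 0.064, -0.001], [-0.0, -0.003, -1.0]]
force: [0.1, -0.4, -1.2]
opening: 0.0497
time_s: 16.6
tool_pos: [0.5047, 0.1572, 0.1298]
ee_rot: [[-0.071, 0.997, 0.001], [0.997, 0.071, 0.0], [0.0, 0.001, -1.0]]
force: [-0.4, 0.1, -1.4]
opening: 0.0497
[0.50466385 0.15720903 0.12980418]
```

View pics/wrist5.png

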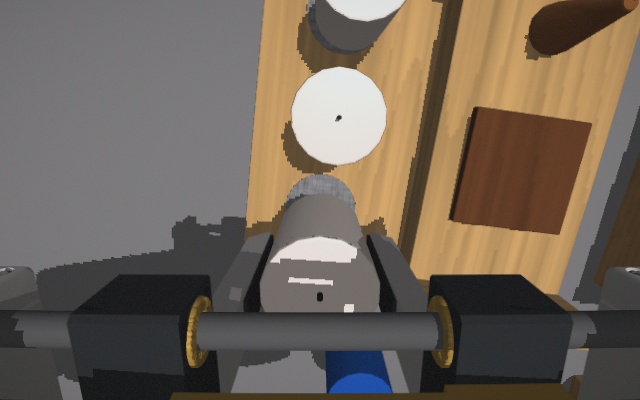

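The held candle's wick is at (320,297), centred between the fingers. c1's top is at (339,118), and the plate's corners are at (477,106), (591,123), (560,234) and (451,220). Measuring the plate from these and lowering the candle.

```bash
python3 - <<'E'
from h import *
K,k,_=cal("wrist");C=(K,k,np.load("T5.npy"))
print("held",atz("wrist",(320,297.5),.164,C),"c1",atz("wrist",(338.7,118),.11,C))
I=cv2.imread("pics/wrist5.png");H=cv2.cvtColor(I,cv2.COLOR_BGR2HSV)
m=((I[...,2]<125)&(H[...,1]>100)).astype(np.uint8); m[:, :445]=0;m[:95]=0;m[250:]=0;m[:,600:]=0
m=cv2.morphologyEx(m,cv2.MORPH_OPEN,np.ones((7,7)))
c=max(cv2.findContours(m,0,2)[0],key=cv2.contourArea); 
P=[]
ap=cv2.approxPolyDP(cv2.convexHull(c),8,True)[:,0]; print(ap)
for p in [(477,106),(591,123),(560,234),(451.5,219.5)]: P.append(atz("wrist",p,.068,C)); print(np.round(P[-1],4))
P=np.array(P);print(P.mean(0),[np.linalg.norm(P[i]-P[i-1]) for i in range(4)],[np.degrees(np.arctan2(*(P[i]-P[i-1])[[1,0]])) for i in range(4)])
V=I[90:250,430:610];cv2.imwrite("pics/p5.png",cv2.resize(V,None,fx=3.7,fy=3.7,interpolation=cv2.INTER_CUBIC))
E
python3 -m handwheel '[[[0,0,-0.015],[0,0,0]],[[0,0,-0.015],[0,0,0]],[[0,0,-0.012],[0,0,0]],[[0,0,-0.007],[0,0,0]],[[0,0,-0.003],[0,0,0]],[[0,0,-0.002],[0,0,0]],[[0,0,-0.0005],[0,0,0]],[[0,0,0],[0,0,0]],[[0,0,0],[0,0,0]],[[0,0,0],[0,0,0]]]'
```

```text
held [0.50525815 0.15512504 0.164     ] c1 [0.50984211 0.22660988 0.11      ]
[[474 107]
 [590 123]
 [559 233]
 [453 221]]
[0.5975 0.24   0.068 ]
[0.6727 0.2355 0.068 ]
[0.6699 0.1608 0.068 ]
[0.5932 0.1658 0.068 ]
[0.63332508 0.20053365 0.068     ] [np.float64(0.07432000985542139), np.float64(0.07529664453218597), np.float64(0.07479125013711467), np.float64(0.07679775658413897)] [np.float64(86.69910005431262), np.float64(-3.4617310207507073), np.float64(-92.15285288389299), np.float64(176.20103370426122)]
time_s: 17.7
tool_pos: [0.5048, 0.1572, 0.0754]
ee_rot: [[-0.071, 0.997, 0.001], [0.997, 0.071, 0.0], [0.0, 0.001, -1.0]]
force: [0.1, -0.5, 0.1]
opening: 0.0497
```

View pics/p5.png

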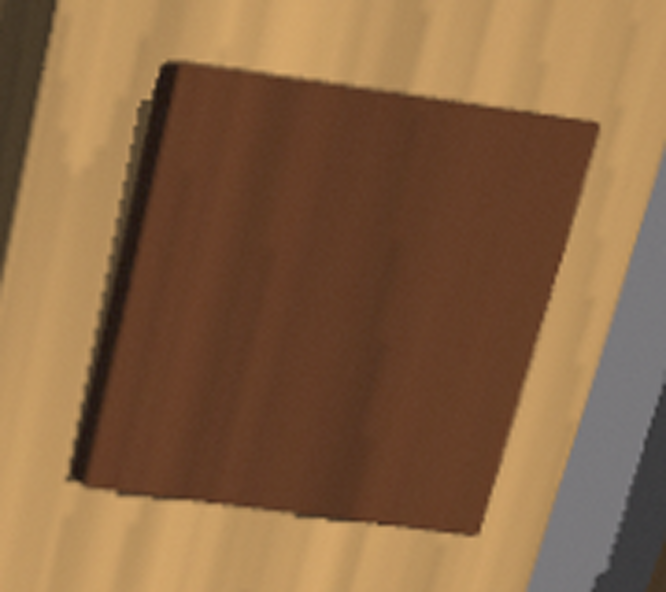

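```bash
python3 - <<'E'
from h import *
K,k,_=cal("wrist");C=(K,k,np.load("T5.npy"))
P=np.array([atz("wrist",(430+(x+.5)/3.7-.5,90+(y+.5)/3.7-.5),.068,C) for x,y in[(177,63),(599,124),(478,535),(90,485)]])
print(P.round(4),P.mean(0),[np.linalg.norm(P[i]-P[i-1]) for i in range(4)],[np.degrees(np.arctan2(*(P[i]-P[i-1])[[1,0]])) for i in range(4)])
print(tri([ray("scene",(232.3,134.4)),ray("side",(375.5,245.8))]))
E
python3 -m handwheel '[[[0,0,0],[0,0,0]],[[0,0,0],[0,0,0]],[[0,0,0],[0,0,0]],[[0,0,0],[0,0,0]],[[0,0,0.02],[0,0,0]],[[0,0,0.03],[0,0,0]],[[0,0,0.04],[0,0,0]],[[0,0,0.04],[0,0,0]],[[0,0,0.04],[0,0,0]],[[0,0,0.03],[0,0,0]]]' 0.075 20
```

```text
[[0.5979 0.2397 0.068 ]
 [0.673  0.2354 0.068 ]
 [0.6691 0.1605 0.068 ]
 [0.595  0.1651 0.068 ]] [0.63376236 0.20018747 0.068     ] [np.float64(0.07460763849201638), np.float64(0.07528099068368224), np.float64(0.07499852415829092), np.float64(0.07418522455335122)] [np.float64(87.81466710785848), np.float64(-3.2265811581788024), np.float64(-93.02877178966821), np.float64(176.46235316011345)]
(array([ 0.52862743, -0.31921905,  0.15070748]), [np.float64(0.25903654311539726), np.float64(0.2590365431154942)])
time_s: 18.7
tool_pos: [0.5052, 0.1573, 0.2781]
ee_rot: [[-0.071, 0.997, 0.003], [0.997, 0.071, 0.001], [0.0, 0.004, -1.0]]
force: [0.8, 0.2, -0.3]
opening: 0.0751
```

```bash
python3 - <<'E'
from h import *
K,k,T=cal("wrist"); np.save("T6.npy",T)
for n in("wrist",):cv2.imwrite(f"pics/{n}6.png",robot.capture(n)[:,:,::-1])
E
python3 -m handwheel '[[[0.002,-0.03,0.005],[0,0,0.1]],[[0.002,-0.04,0.005],[0,0,0.14]],[[0.002,-0.04,0.005],[0,0,0.14]],[[0.002,-0.04,0.005],[0,0,0.14]],[[0.002,-0.04,0],[0,0,0.14]],[[0.002,-0.04,0],[0,0,0.14]],[[0.002,-0.04,0],[0,0,0.14]],[[0.002,-0.04,0],[0,0,0.14]],[[0.002,-0.04,0],[0,0,0.14]],[[0.002,-0.04,0],[0,0,0.14]]]'
python3 -m handwheel '[[[0.003,-0.04,0],[0,0,0.14]],[[0,-0.03,0],[0,0,0]],[[0,-0.015,0],[0,0,0]],[[0,0,0],[0,0,0]],[[0,0,0],[0,0,0]],[[0,0,0],[0,0,0]],[[0,0,0],[0,0,0]],[[0,0,0],[0,0,0]],[[0,0,0],[0,0,0]],[[0,0,0],[0,0,0]]]' 0.07
python3 - <<'E'
from h import *
s=robot.observe();print(s["tool_pos"],s["q"])
K,k,T=cal("wrist"); np.save("T7.npy",T)
for n in("wrist","scene","side"):cv2.imwrite(f"pics/{n}7.png",robot.capture(n)[:,:,::-1])
E
```

```text
time_s: 19.75
tool_pos: [0.5242, -0.2344, 0.2944]
ee_rot: [[-0.991, 0.134, -0.0], [0.134, 0.991, 0.0], [0.0, 0.0, -1.0]]
force: [0.7, 0.8, 0.3]
opening: 0.0751
time_s: 20.75
tool_pos: [0.5276, -0.3175, 0.2951]
ee_rot: [[-1.0, -0.001, 0.0], [-0.001, 1.0, -0.0], [-0.0, -0.0, -1.0]]
force: [-0.6, -1.0, -0.3]
opening: 0.0702
[ 0.52756084 -0.3174873   0.29508682] [-6.82204412e-01  2.47224081e-01  1.33728960e+00  3.86393286e-06
  1.55691013e+00 -2.25372311e+00]
```

View pics/wrist6.png

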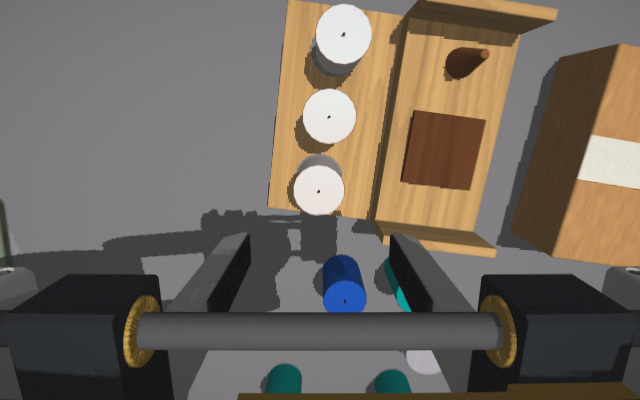

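View pics/wrist7.png

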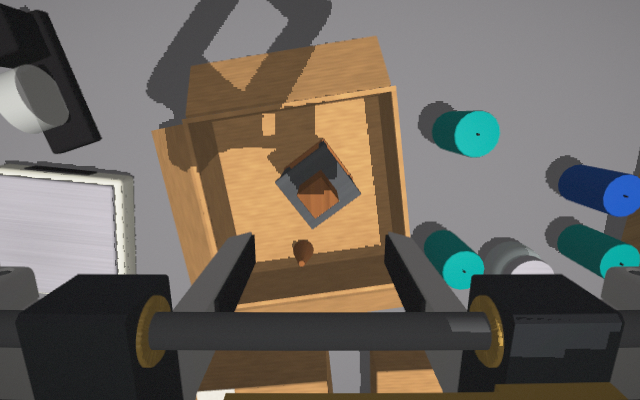

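View pics/scene7.png

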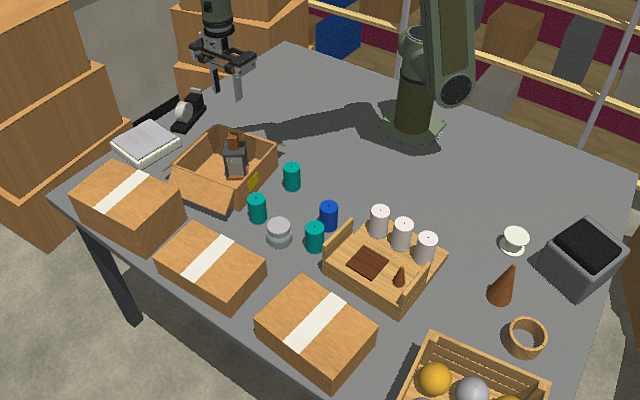

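Three white candles stand in a row on the felts; in wrist6 their wicks are at (343,34), (329,117) and (319,191). The lantern is yawed in the carton, roof centre near (318,185) in wrist7. Enlarging that.

```bash
python3 - <<'E'
from h import *
K,k,_=cal("wrist");C=(K,k,np.load("T6.npy"))
for p in[(343,34.5),(329,117),(319,191)]: print(np.round(atz("wrist",p,.11,C),4))
I=cv2.imread("pics/wrist7.png");V=I[125:245,255:385];cv2.imwrite("pics/l7.png",cv2.resize(V,None,fx=5,fy=5,interpolation=cv2.INTER_CUBIC))
I=cv2.imread("pics/wrist6.png");V=I[95:205,390:500];cv2.imwrite("pics/p6.png",cv2.resize(V,None,fx=5,fy=5,interpolation=cv2.INTER_CUBIC))
E
```

```text
[0.5167 0.2973 0.11  ]
[0.5099 0.2264 0.11  ]
[0.5056 0.1566 0.11  ]
```

View pics/l7.png

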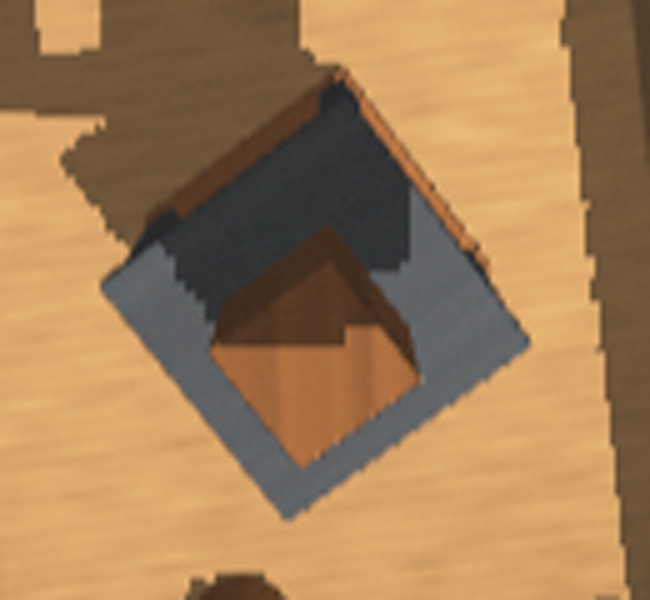

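View pics/p6.png

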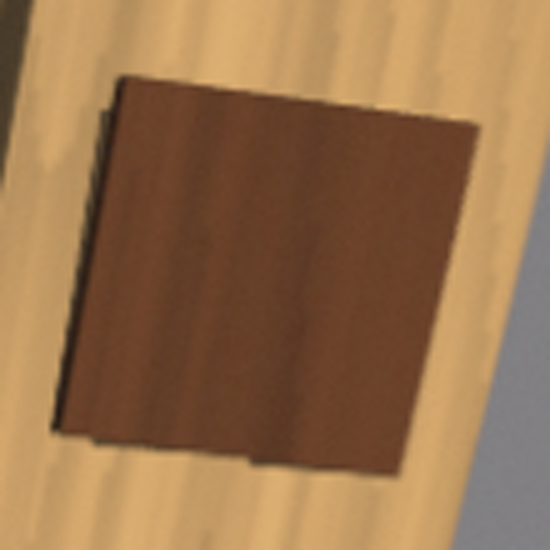

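```bash
python3 - <<'E'
from h import *
def ana(T,pts,z,f,o):
    K,k,_=cal("wrist");C=(K,k,np.load(T))
    P=np.array([atz("wrist",(o[0]+(x+.5)/f-.5,o[1]+(y+.5)/f-.5),z,C) for x,y in pts])
    print(P[:,:2].round(4).tolist(),"diagmid",((P[0]+P[2])/2).round(4),"mean",P.mean(0).round(4),[round(np.linalg.norm(P[i]-P[i-1]),4) for i in range(len(P))],[round(np.degrees(np.arctan2(*(P[i]-P[i-1])[[1,0]])),1) for i in range(len(P))])
ana("T7.npy",[(212,346),(303,469),(419,381),(331,258)],.15,5,(255,125))
ana("T7.npy",[(101,287),(289,521),(531,342)],.105,5,(255,125))
ana("T6.npy",[(122,76),(480,125),(399,477),(61,432)],.068,5,(390,95))
E
```

```text
[[0.5268, -0.3373], [0.5498, -0.321], [0.5333, -0.3], [0.5108, -0.3159]] diagmid [ 0.53   -0.3187  0.15  ] mean [ 0.5302 -0.3186  0.15  ] [np.float64(0.0267), np.float64(0.0282), np.float64(0.0267), np.float64(0.0275)] [np.float64(-53.2), np.float64(35.3), np.float64(128.3), np.float64(-144.7)]
[[0.5245, -0.3627], [0.5746, -0.3246], [0.536, -0.2746]] diagmid [ 0.5302 -0.3187  0.105 ] mean [ 0.545  -0.3206  0.105 ] [np.float64(0.0888), np.float64(0.063), np.float64(0.0631)] [np.float64(-97.4), np.float64(37.3), np.float64(127.7)]
[[0.598, 0.2397], [0.6741, 0.2356], [0.6698, 0.1602], [0.5947, 0.1648]] diagmid [0.6339 0.2    0.068 ] mean [0.6341 0.2001 0.068 ] [np.float64(0.075), np.float64(0.0762), np.float64(0.0755), np.float64(0.0752)] [np.float64(87.5), np.float64(-3.1), np.float64(-93.3), np.float64(176.5)]
```

The grip block's top measures 27–28 mm at z 0.150 and the roof about 63 mm at z 0.105. Their centres agree at (0.530,-0.319), and the sides run at 37.4°, so the jaws turn by -0.918 rad.

```bash
python3 -m handwheel '[[[0.0025,-0.001,0],[0,0,-0.13]],[[0,0,0],[0,0,-0.13]],[[0,0,0],[0,0,-0.13]],[[0,0,-0.02],[0,0,-0.13]],[[0,0,-0.02],[0,0,-0.13]],[[0,0,-0.02],[0,0,-0.13]],[[0,0,-0.02],[0,0,-0.138]],[[0,0,-0.02],[0,0,0]],[[0,0,0],[0,0,0]],[[0,0,0],[0,0,0]]]' 0.07
python3 - <<'E'
from h import *
s=robot.observe();print(s["tool_pos"],np.degrees(np.arctan2(s["ee_rot"][1,1],s["ee_rot"][0,1])))
K,k,T=cal("wrist"); np.save("T8.npy",T)
I=robot.capture("wrist")[:,:,::-1];cv2.imwrite(f"pics/wrist8.png",I)
V=I[170:330,240:400];cv2.imwrite("pics/l8.png",cv2.resize(V,None,fx=3.7,fy=3.7,interpolation=cv2.INTER_CUBIC))
E
```

```text
time_s: 21.9
tool_pos: [0.5299, -0.3188, 0.1949]
ee_rot: [[-0.608, 0.794, -0.001], [0.794, 0.608, 0.0], [0.001, -0.0, -1.0]]
force: [0.1, -0.6, 0.1]
opening: 0.0699
[ 0.52986865 -0.31882049  0.19493561] 37.41996669154566
```

View pics/wrist8.png

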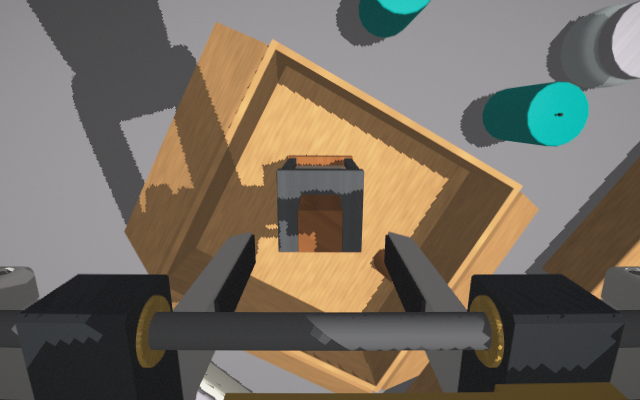

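View pics/l8.png

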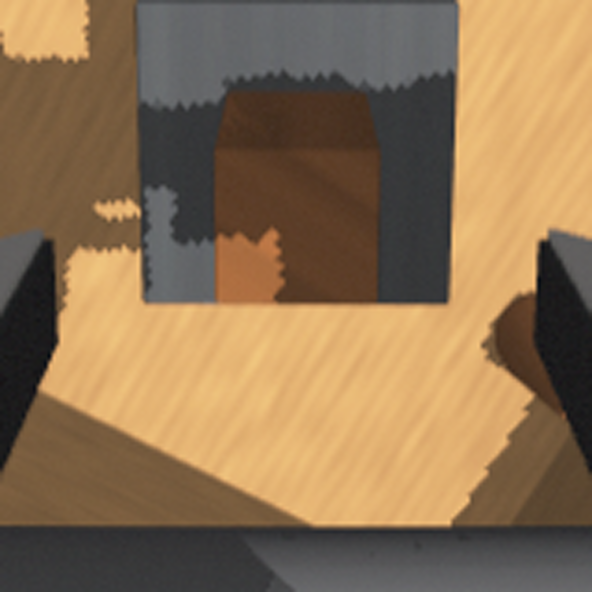

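The block is square and centred between the fingers, with left edge (298,235) and right edge (342,235). Descending and gripping.

```bash
python3 -m handwheel '[[[0,0,-0.02],[0,0,0]],[[0,0,-0.02],[0,0,0]],[[0,0,-0.02],[0,0,0]],[[0,0,-0.01],[0,0,0]],[[0,0,0],[0,0,0]],[[0,0,0],[0,0,0]],[[0,0,0],[0,0,0]],[[0,0,0],[0,0,0]],[[0,0,0],[0,0,0]],[[0,0,0],[0,0,0]]]' 0.07
python3 -m handwheel '[[[0,0,0],[0,0,0]],[[0,0,0],[0,0,0]],[[0,0,0],[0,0,0]],[[0,0,0],[0,0,0]],[[0,0,0],[0,0,0]],[[0,0,0],[0,0,0]],[[0,0,0],[0,0,0]],[[0,0,0],[0,0,0]],[[0,0,0],[0,0,0]],[[0,0,0],[0,0,0]]]' 0.02 40
```

```text
time_s: 22.95
tool_pos: [0.5301, -0.319, 0.1254]
ee_rot: [[-0.608, 0.794, 0.001], [0.794, 0.608, -0.0], [-0.001, 0.0, -1.0]]
force: [-0.5, -0.2, 1.1]
opening: 0.07
time_s: 23.95
tool_pos: [0.5299, -0.3188, 0.1249]
ee_rot: [[-0.608, 0.794, -0.0], [0.794, 0.608, 0.0], [0.0, -0.0, -1.0]]
force: [1.0, 0.2, -0.2]
opening: 0.0279
```

```bash
python3 -m handwheel '[[[0,0,0.005],[0,0,0]],[[0,0,0.015],[0,0,0]],[[0,0,0.025],[0,0,0]],[[0,0,0.03],[0,0,0]],[[0,0,0.03],[0,0,0]],[[0,0,0.03],[0,0,0]],[[0,0,0.025],[0,0,0]],[[0,0,0.015],[0,0,0]],[[0,0,0],[0,0,0]],[[0,0,0],[0,0,0]]]'
python3 - <<'E'
from h import *
s=robot.observe();print(s["tool_pos"],s["opening"],s["force"],s["q"])
for n in("wrist","side"):
    cv2.imwrite(f"pics/{n}9.png",robot.capture(n)[:,:,::-1])
E
```

```text
time_s: 24.95
tool_pos: [0.5296, -0.3185, 0.2991]
ee_rot: [[-0.608, 0.794, -0.001], [0.794, 0.608, 0.001], [0.001, -0.0, -1.0]]
force: [-0.7, -0.8, -4.7]
opening: 0.0279
[ 0.52956205 -0.31848722  0.29908299] 0.027858213248519316 [-0.72405359 -0.82440287 -4.69778883] [-6.81423212e-01  2.51519949e-01  1.32401409e+00  2.72033116e-05
  1.56750403e+00 -1.33444472e+00]
```

View pics/side9.png

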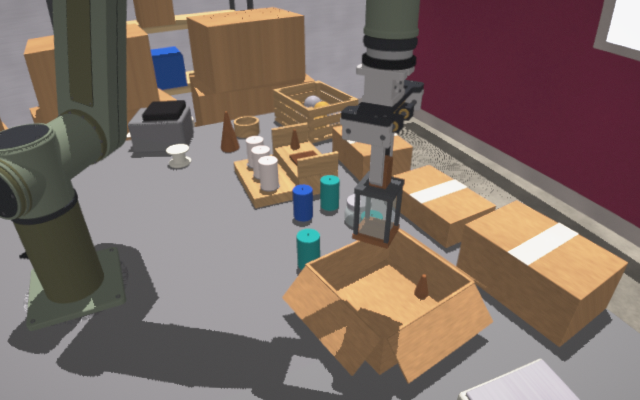

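View pics/wrist9.png

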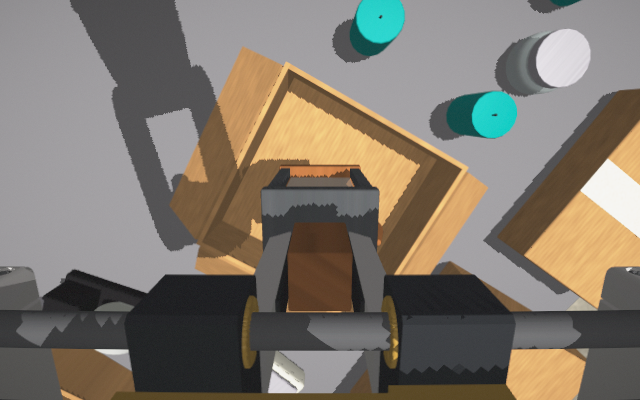

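```bash
python3 -m handwheel '[[[0.004,0.02,0],[0,0,-0.03]],[[0.007,0.035,0],[0,0,-0.054]],[[0.008,0.04,0],[0,0,-0.054]],[[0.008,0.04,0],[0,0,-0.054]],[[0.008,0.04,0],[0,0,-0.054]],[[0.008,0.04,0],[0,0,-0.054]],[[0.008,0.04,0],[0,0,-0.054]],[[0.008,0.04,0],[0,0,-0.054]],[[0.008,0.04,0],[0,0,-0.054]],[[0.008,0.04,0],[0,0,-0.054]]]'
python3 -m handwheel '[[[0.008,0.04,0],[0,0,-0.054]],[[0.008,0.04,0],[0,0,-0.054]],[[0.007,0.035,0],[0,0,-0.054]],[[0.005,0.02,0],[0,0,-0.029]],[[0.0015,0.0085,0],[0,0,0]],[[0,0,0],[0,0,0]],[[0,0,0],[0,0,0]],[[0,0,0],[0,0,0]],[[0,0,0],[0,0,0]],[[0,0,0],[0,0,0]]]'
python3 - <<'E'
from h import *
s=robot.observe();print(s["tool_pos"],s["opening"],s["force"],s["q"],np.degrees(np.arctan2(s["ee_rot"][1,1],s["ee_rot"][0,1])))
K,k,T=cal("wrist"); np.save("T10.npy",T)
for n in("wrist","side","scene"):
    cv2.imwrite(f"pics/{n}10.png",robot.capture(n)[:,:,::-1])
a=cv2.imread("pics/scene10.png")[130:330,290:490];b=cv2.imread("pics/side10.png")[40:240,200:400]
cv2.imwrite("pics/m10.png",cv2.resize(np.hstack([a,b]),None,fx=2,fy=2))
E
```

```text
time_s: 26.05
tool_pos: [0.6041, 0.0579, 0.2978]
ee_rot: [[-0.134, 0.991, -0.004], [0.991, 0.134, 0.0], [0.001, -0.004, -1.0]]
force: [0.6, -0.1, -4.3]
opening: 0.0279
time_s: 27.05
tool_pos: [0.6346, 0.1987, 0.3002]
ee_rot: [[0.055, 0.998, 0.0], [0.998, -0.055, -0.0], [-0.0, 0.0, -1.0]]
force: [-0.7, -0.6, -5.8]
opening: 0.0278
[0.63455378 0.19865422 0.30023043] 0.027821507079146393 [-0.7122586  -0.56063567 -5.82191931] [ 1.73446487e-01  3.53302849e-01  1.19239311e+00 -1.11469890e-04
  1.59564490e+00  2.28785794e-01] -3.1708678077516876
```

View pics/m10.png

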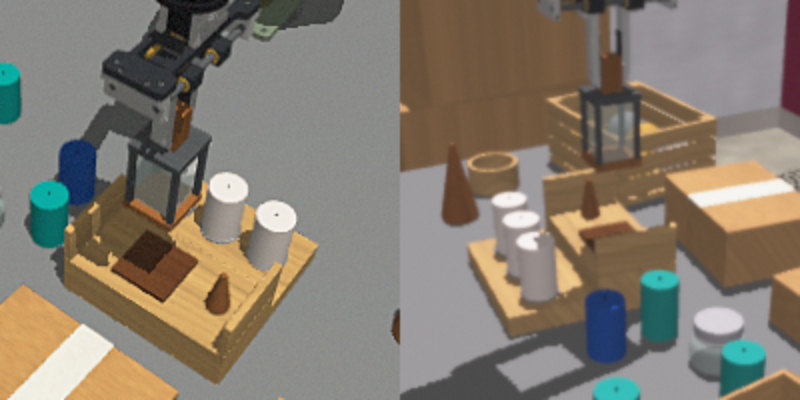

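View pics/wrist10.png

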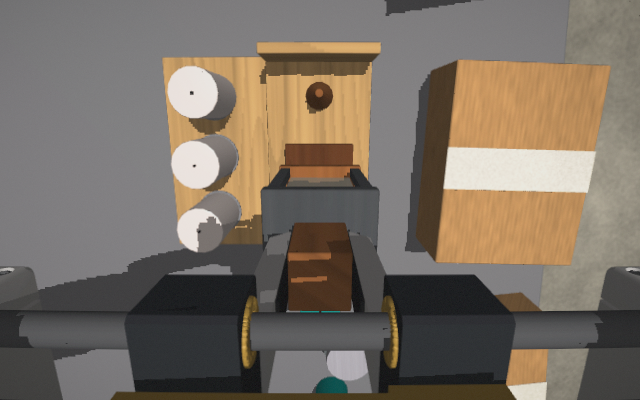

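The lantern hangs square with the plate and centred across it; in the wrist view the plate edge runs from 286 to 352 and the lantern centre is at column 320. Everything else is clear. Lowering in two stages.

```bash
python3 -m handwheel '[[[-0.0005,0.0015,-0.005],[0,0,0]],[[0,0,-0.015],[0,0,0]],[[0,0,-0.015],[0,0,0]],[[0,0,-0.015],[0,0,0]],[[0,0,-0.015],[0,0,0]],[[0,0,-0.01],[0,0,0]],[[0,0,0],[0,0,0]],[[0,0,0],[0,0,0]],[[0,0,0],[0,0,0]],[[0,0,0],[0,0,0]]]'
python3 - <<'E'
from h import *
s=robot.observe();print(s["tool_pos"],s["opening"],s["force"])
K,k,T=cal("wrist"); np.save("T11.npy",T)
for n in("wrist","side","scene"):
    cv2.imwrite(f"pics/{n}11.png",robot.capture(n)[:,:,::-1])
a=cv2.imread("pics/scene11.png")[170:310,310:450];b=cv2.imread("pics/side11.png")[60:200,240:380]
cv2.imwrite("pics/m11.png",cv2.resize(np.hstack([a,b]),None,fx=2.85,fy=2.85,interpolation=cv2.INTER_CUBIC))
E
```

```text
time_s: 28.2
tool_pos: [0.6347, 0.2013, 0.2263]
ee_rot: [[0.054, 0.999, 0.002], [0.999, -0.054, 0.0], [0.001, 0.002, -1.0]]
force: [-0.1, 0.0, -4.0]
opening: 0.0279
[0.63470732 0.20131622 0.22631441] 0.027866217118493603 [-0.06607399  0.03463082 -4.02850347]
```

View pics/m11.png

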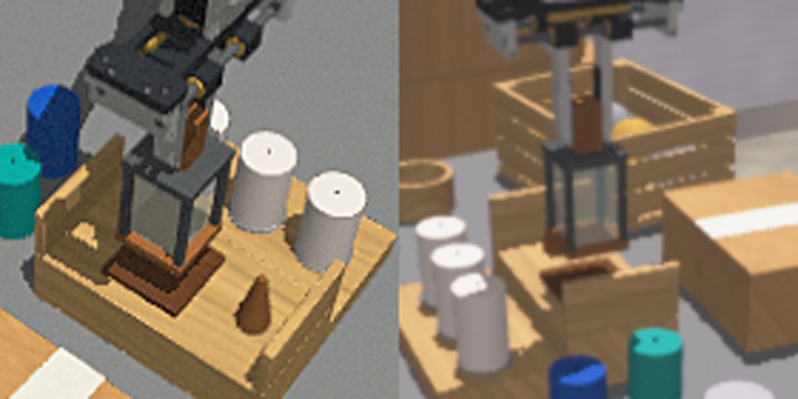

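View pics/wrist11.png

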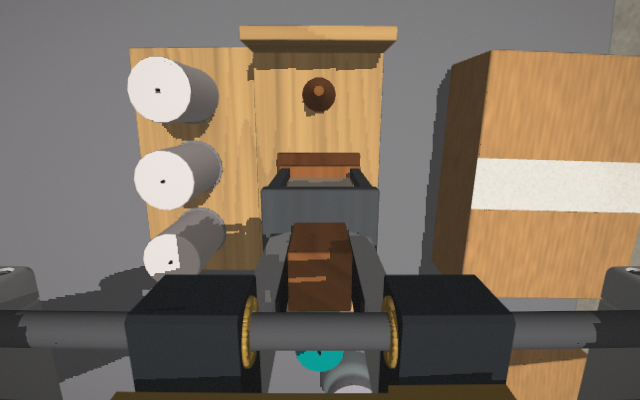

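```bash
python3 - <<'E'
from h import *
I=cv2.imread("pics/wrist11.png")[130:220,250:390];cv2.imwrite("pics/a11.png",cv2.resize(I,None,fx=5.7,fy=5.7,interpolation=cv2.INTER_CUBIC))
I=cv2.imread("pics/scene11.png")[230:290,335:395];cv2.imwrite("pics/b11.png",cv2.resize(I,None,fx=10,fy=10,interpolation=cv2.INTER_CUBIC))
E
```

```text
(no output)
```

View pics/a11.png

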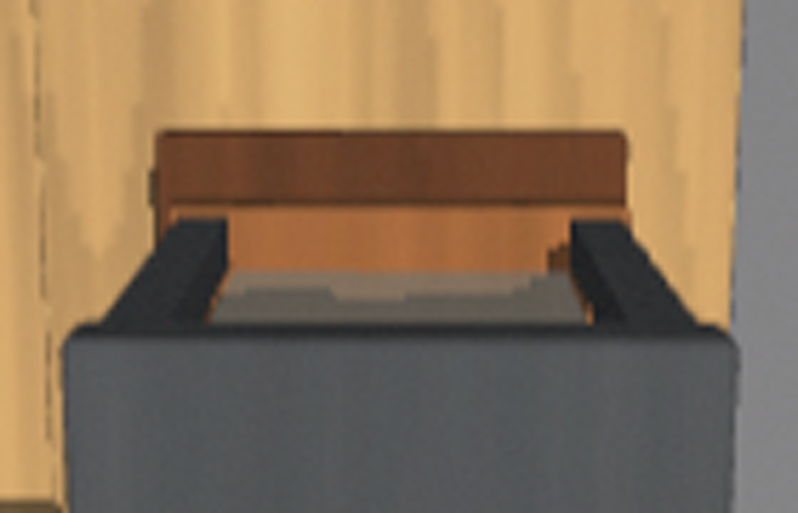

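View pics/b11.png

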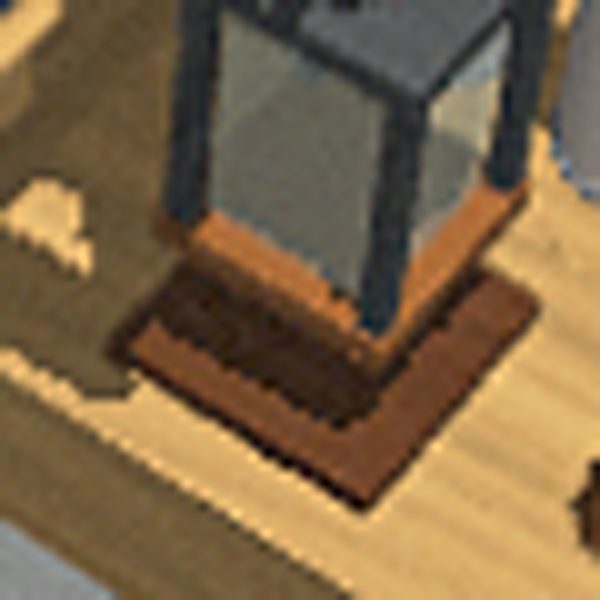

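```bash
python3 - <<'E'
from h import *
K,k,_=cal("wrist");C=(K,k,np.load("T11.npy"))
f=5.7
w=lambda x,y,z:np.round(atz("wrist",(250+(x+.5)/f-.5,130+(y+.5)/f-.5),z,C),4)
print("plate far",w(158,131,.068),w(627,131,.068)); print("roof far",w(66,334,.2063),w(737,334,.2063),"base far(top edge z?)",w(172,205,.106),w(630,205,.106))
s=lambda x,y,z:np.round(atz("scene",(335+(x+.5)/10-.5,230+(y+.5)/10-.5),z),4)
print("plate scene: back-left,front-left?,back-right",s(362,497,.068),s(541,305,.068),s(130,335,.068))
u=.1063
print("base",s(378,372,u),s(525,205,u),s(170,240,u))
# predicted projections of lantern base corners & plate corners
def sq(c,h,z,yaw=-3.17):
    a=np.radians(yaw);R=np.array([[np.cos(a),-np.sin(a)],[np.sin(a),np.cos(a)]])
    return [np.r_[np.array(c)+R@np.array(v)*h,z] for v in((1,1),(1,-1),(-1,1),(-1,-1))]
for nm,c,h,z in(("plate",(.634,.2002),.038,.068),("base",(.6347,.2013),.032,u)):
    print(nm,[np.round((np.array(proj("scene",X))-[335,230]+.5)*10-.5) for X in sq(c,h,z)])
    print(nm,"wrist",[np.round((np.array(proj("wrist",X,C))-[250,130]+.5)*f-.5) for X in sq(c,h,z)])
E
```

```text
plate far [0.599  0.2405 0.068 ] [0.6738 0.2364 0.068 ]
roof far [0.6056 0.2354 0.2063] [0.6684 0.2319 0.2063] base far(top edge z?) [0.6047 0.2336 0.106 ] [0.6698 0.23   0.106 ]
plate scene: back-left,front-left?,back-right [0.6738 0.2344 0.068 ] [0.6003 0.2409 0.068 ] [0.6654 0.1645 0.068 ]
base [0.667  0.2306 0.1063] [0.6049 0.234  0.1063] [0.6622 0.1712 0.1063]
plate [array([367., 501.]), array([105., 339.]), array([543., 298.]), array([285., 146.])]
plate wrist [array([629., 133.]), array([616., 585.]), array([153., 133.]), array([166., 585.])]
base [array([378., 378.]), array([151., 240.]), array([529., 206.]), array([306.,  76.])]
base wrist [array([620., 196.]), array([609., 622.]), array([169., 196.]), array([181., 622.])]
```

```bash
python3 -m handwheel '[[[-0.0007,-0.0005,-0.004],[0,0,0]],[[0,0,-0.005],[0,0,0]],[[0,0,-0.005],[0,0,0]],[[0,0,-0.005],[0,0,0]],[[0,0,-0.003],[0,0,0]],[[0,0,-0.001],[0,0,0]],[[0,0,0],[0,0,0]],[[0,0,0],[0,0,0]],[[0,0,0],[0,0,0]],[[0,0,0],[0,0,0]]]'
python3 -m handwheel '[[[0,0,0],[0,0,0]],[[0,0,0],[0,0,0]],[[0,0,0],[0,0,0]],[[0,0,0],[0,0,0]],[[0,0,0],[0,0,0]],[[0,0,0],[0,0,0]],[[0,0,0],[0,0,0]],[[0,0,0],[0,0,0]],[[0,0,0],[0,0,0]],[[0,0,0],[0,0,0]]]'
python3 - <<'E'
from h import *
s=robot.observe();print(s["tool_pos"],s["opening"],s["force"],np.degrees(np.arctan2(s["ee_rot"][1,1],s["ee_rot"][0,1])))
K,k,T=cal("wrist"); np.save("T12.npy",T)
for n in("wrist","side","scene"):
    cv2.imwrite(f"pics/{n}12.png",robot.capture(n)[:,:,::-1])
a=cv2.imread("pics/scene12.png")[200:300,310:410];b=cv2.imread("pics/side12.png")[90:190,250:350]
cv2.imwrite("pics/m12.png",cv2.resize(np.hstack([a,b]),None,fx=4,fy=4,interpolation=cv2.INTER_CUBIC))
I=cv2.imread("pics/wrist12.png")[130:220,250:390];cv2.imwrite("pics/a12.png",cv2.resize(I,None,fx=5.7,fy=5.7,interpolation=cv2.INTER_CUBIC))
E
```

```text
time_s: 29.35
tool_pos: [0.6334, 0.2007, 0.2023]
ee_rot: [[0.054, 0.999, 0.001], [0.999, -0.054, 0.0], [0.0, 0.001, -1.0]]
force: [-0.4, 0.1, -4.6]
opening: 0.0276
time_s: 30.35
tool_pos: [0.6333, 0.2007, 0.2019]
ee_rot: [[0.054, 0.999, -0.0], [0.999, -0.054, -0.0], [-0.0, -0.0, -1.0]]
force: [-0.4, 0.3, -4.5]
opening: 0.0277
[0.63325569 0.20065621 0.20194761] 0.027725926099379922 [-0.37037606  0.3383831  -4.48119503] -3.0945431637215455
```

View pics/m12.png

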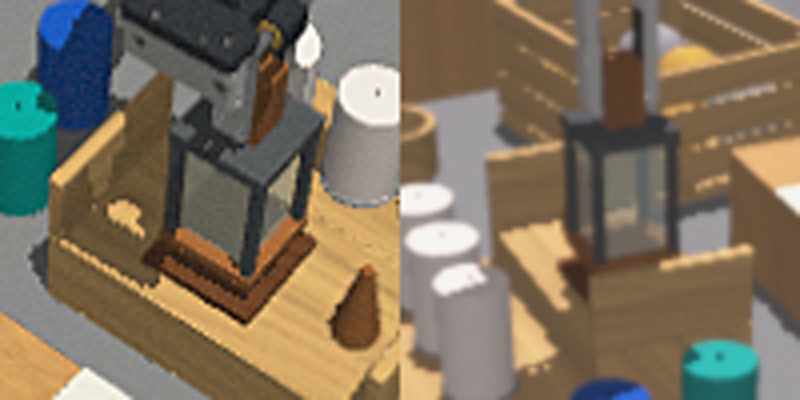

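View pics/a12.png

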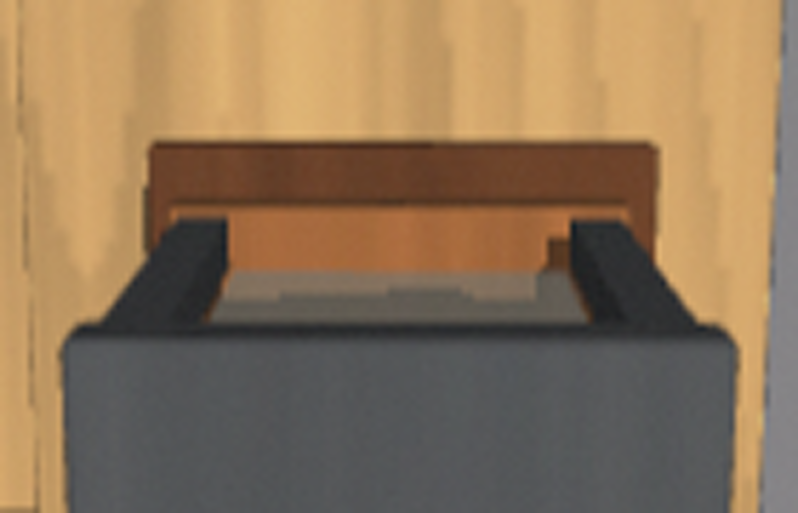

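View pics/scene12.png

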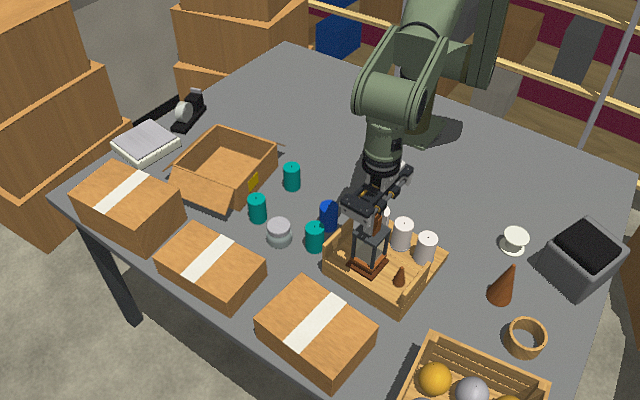

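```bash
python3 - <<'E'
from h import *
K,k,_=cal("wrist");C=(K,k,np.load("T12.npy"))
f=5.7
w=lambda x,y,z:np.round(atz("wrist",(250+(x+.5)/f-.5,130+(y+.5)/f-.5),z,C),4)
n=np.array([.0545,.9985,0])
p=(w(151,144,.068)+w(657,144,.068))/2-.038*n
r=(w(65,334,.182)+w(737,334,.182))/2-.032*n
print("plate",p,"roof",r)
for u in(.082,.0845,.087): print("base",u,(w(172,205,u)+w(630,205,u))/2-.032*n, "width",np.linalg.norm(w(172,205,u)-w(630,205,u)))
# base underside height from scene/side corners: nearest corner
I=cv2.imread("pics/scene12.png")[235:285,340:395];cv2.imwrite("pics/b12.png",cv2.resize(I,None,fx=10,fy=10,interpolation=cv2.INTER_CUBIC))
def sq(c,h,z,yaw=-3.1):
    a=np.radians(yaw);R=np.array([[np.cos(a),-np.sin(a)],[np.sin(a),np.cos(a)]])
    return [np.r_[np.array(c)+R@np.array(v)*h,z] for v in((1,1),(1,-1),(-1,1))]
for nm,c,h,z in(("plate",(.6340,.2002),.038,.068),("base",(.6335,.2005),.032,.082)):
    print(nm,[np.round((np.array(proj("scene",X))-[340,235]+.5)*10-.5) for X in sq(c,h,z)])
E
```

```text
plate [0.634279 0.200307 0.068   ] roof [0.633756 0.201048 0.182   ]
base 0.082 [0.633756 0.199198 0.082   ] width 0.0650941625647032
base 0.0845 [0.633756 0.199598 0.0845  ] width 0.06449503856886979
base 0.087 [0.633756 0.199898 0.087   ] width 0.06389593101285868
plate [array([318., 451.]), array([ 55., 289.]), array([493., 248.])]
base [array([318., 385.]), array([ 95., 249.]), array([467., 214.])]
```

View pics/b12.png

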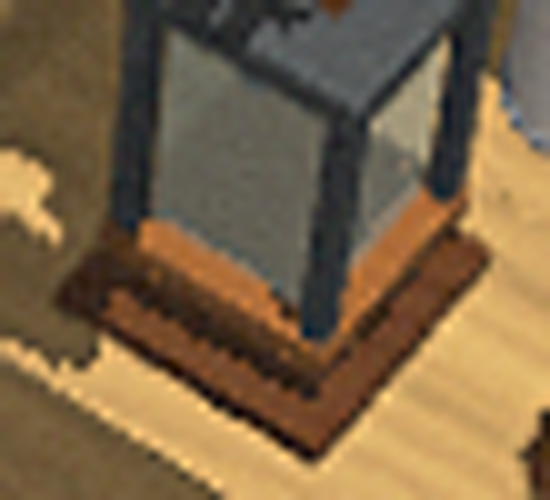

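Centring agrees within 0.5–1 mm. I'll lift 1 mm, nudge x by 0.4 mm, let it settle, check and hand in.

```bash
python3 -m handwheel '[[[0.0004,0,0.001],[0,0,0]],[[0,0,0],[0,0,0]],[[0,0,0],[0,0,0]],[[0,0,0],[0,0,0]],[[0,0,0],[0,0,0]],[[0,0,0],[0,0,0]],[[0,0,0],[0,0,0]],[[0,0,0],[0,0,0]],[[0,0,0],[0,0,0]],[[0,0,0],[0,0,0]]]'
python3 - <<'E'
from h import *
s=robot.observe();print(s["tool_pos"],s["opening"],s["force"],np.abs(s["qvel"]).max())
I=robot.capture("side");cv2.imwrite("pics/side13.png",I[:,:,::-1])
E
```

```text
time_s: 31.5
tool_pos: [0.6337, 0.2007, 0.2029]
ee_rot: [[0.054, 0.999, 0.0], [0.999, -0.054, -0.0], [-0.0, 0.0, -1.0]]
force: [-0.1, -0.1, -4.0]
opening: 0.0279
[0.63367979 0.20066574 0.20294034] 0.027925152676237693 [-0.09854664 -0.06223387 -4.00123992] 0.002419261408427433
```

View pics/side13.png

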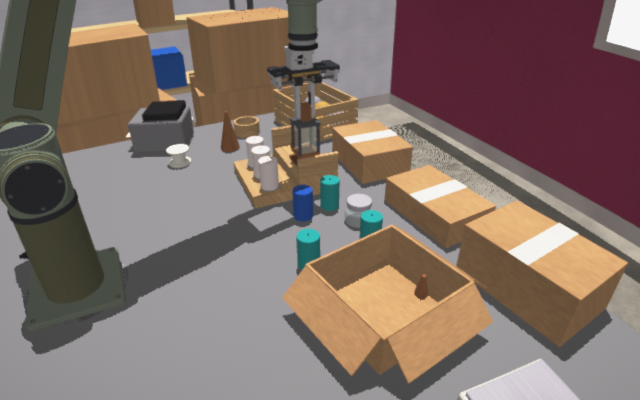

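The side view shows the three candles in their row at about (255–270,145–175) and the lantern upright over the plate at (305,138). The jar, trees and blue and teal look-alikes are undisturbed.

```bash
python3 - <<'E'
from cell import robot
print(robot.job_done())
E
```

```text
the job is handed in; nothing more can be done
None
```

The job is handed in at about 31.5 s of the 72 s. Both loose white candles stand released on the middle and right felt spots. The lantern is held still and upright above its plate.

- **Candles:** they stand upright within about 1 mm of their felt centres. The candle that was already there sits about 2.5–3 mm behind the exact line of the felts. I left it, so the row is off by that much at its end.
- **Lantern:** by the tool pose, its underside is about 15 mm above the plate. The wrist camera showed it centred within about 0.5–1 mm and square within about 0.1–0.2°. The wrist force shows only the lantern's weight, so it is not touching.
- **Other goods:** the last pictures showed the jar, both trees and the blue and teal look-alikes still in place.
- **Disagreements:** the cameras differed by about 1–1.5 mm on some positions. The sideways (y) check of the lantern against the plate disagreed between its roof and base edges by about ±1 mm, so I made only small corrections there. The final 1 mm lift and 0.4 mm shift were confirmed from the arm's pose and one side view, not measured again from the wrist camera.

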